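# Lay a stack of culture plates out beside their duplicates

### The job

Four different culture plates stand in one stack, and each has a duplicate of the same colour and size lying at the far end of one of the four trays. Take the stack apart and set each plate flat on the free floor of the tray that holds its duplicate, beside it and not on top of it. Keep the plates level, set them down rather than drop them, and do not push the duplicates about.

Things in the scene. Friction and masses are not known exactly. Their poses are not given: they have to be found in the camera images.
- plate_red: Closed round culture plate, clear plastic with dark red (blood agar) filling, 68 mm in diameter and 16 mm high, a plain rigid disc to the gripper; at the start the bottom one of the stack of four. Origin: centre of its underside; its z axis points up through the lid.
- plate_straw: Closed round culture plate, clear plastic with straw yellow (nutrient agar) filling, 57 mm in diameter and 15 mm high, a plain rigid disc to the gripper; at the start the second from the bottom one of the stack of four. Origin: centre of its underside; its z axis points up through the lid.
- plate_blue: Closed round culture plate, clear plastic with blue (faecal-coliform agar) filling, 46 mm in diameter and 14 mm high, a plain rigid disc to the gripper; at the start the third from the bottom one of the stack of four. Origin: centre of its underside; its z axis points up through the lid.
- plate_green: Closed round culture plate, clear plastic with green (CLED agar) filling, 35 mm in diameter and 12 mm high, a plain rigid disc to the gripper; at the start the top one of the stack of four. Origin: centre of its underside; its z axis points up through the lid.
- twin_red: Duplicate of plate_red, loose, dark red, 68 x 16 mm, at the far end of a blue-grey tray fixed to the table. Origin: centre of underside, on the tray floor; z up; -x points along the tray to its free end. Tray floor 176 (x) x 128 mm, 4 mm above the table; rim 4 mm thick, 6 mm above the floor. Tray middle: 43 mm from the origin along -x; middle of the free floor: 82 mm along -x.
- twin_straw: Duplicate of plate_straw, loose, straw yellow, 57 x 15 mm, at the far end of a blue-grey tray fixed to the table. Origin: centre of underside, on the tray floor; z up; -x points along the tray to its free end. Tray floor 176 (x) x 128 mm, 4 mm above the table; rim 4 mm thick, 6 mm above the floor. Tray middle: 43 mm from the origin along -x; middle of the free floor: 82 mm along -x.
- twin_blue: Duplicate of plate_blue, loose, blue, 46 x 14 mm, at the far end of a blue-grey tray fixed to the table. Origin: centre of underside, on the tray floor; z up; -x points along the tray to its free end. Tray floor 176 (x) x 128 mm, 4 mm above the table; rim 4 mm thick, 6 mm above the floor. Tray middle: 43 mm from the origin along -x; middle of the free floor: 82 mm along -x.
- twin_green: Duplicate of plate_green, loose, green, 35 x 12 mm, at the far end of a blue-grey tray fixed to the table. Origin: centre of underside, on the tray floor; z up; -x points along the tray to its free end. Tray floor 176 (x) x 128 mm, 4 mm above the table; rim 4 mm thick, 6 mm above the floor. Tray middle: 43 mm from the origin along -x; middle of the free floor: 82 mm along -x.
There are look-alikes about, which are no part of the job. Leave any turquoise look-alike of the plate_straw alone.

How it is judged:
By the outcome, as a careful person would: the job done as asked, in the order asked, and still so for the second after the job is handed in, with the robot touching nothing.
It also fails if it takes over 96 s, if anything falls off the work surface, if the arm or the gripper's body presses on something with over 40 N, if the wrist force passes 120 N, or if a joint passes its speed limit or range.

### The arm

A 6-joint arm with a two-finger parallel gripper is mounted at the origin on the work surface. World frame = base frame: x ahead of the robot, y to its left, z up, the work surface at z = 0. Lengths are in mm, angles in degrees, forces in N, time in s.
With the tool pointing down it reaches from about 350 to 850 mm from the base axis. Payload 8.1 kg.
Tool frame: the origin (TCP) lies midway between the tips of the shut fingers; the grasp point (between the pads) lies 19 mm behind it; z points along the fingers, y is the direction in which the jaws open and shut (so a half turn about z gives the same grasp; the last joint's range is limited). The gripper opens to 85 mm and grips with 20 to 120 N. Pads are 22 mm wide; open, the fingers measure 114 mm over their backs; the gripper's body (76 mm by 85 mm) begins 54 mm behind the grasp point. The pads swing forward as they close: fully open they stand 13 mm farther back than shut.
Start: joints at [59.565, 7.471, 85.268, -0, 87.261, -4.893], TCP at [258.688, 541.374, 204.092] pointing down, gripper open.
Joint ranges: [-169.43, 169.43], [-51.17, 129.36], [1.28, 143.12], [-76.62, 256.62], [0, 156.53], [-152.29, 152.29]. Speed limits (degrees/s): [136.94, 136.94, 159.86, 180, 180, 180].

### API

Orientations are given as [roll, pitch, yaw] about the fixed x, y, z axes, in that order (R = Rz(yaw) Ry(pitch) Rx(roll)).
In Python, from bench import telemetry, snapshot, camera_params, job gives the robot as it stands. The module is installed in compiled form; this text tells all that it offers.
- The arm moves only by the shell command python3 -m jog 'ROWS' [FORCE]. ROWS is JSON, a list that holds one entry, the list of rows, each a list of 7 numbers: the shift along the tool's x, y, z in units of 50 mm (1.0 is 50 mm), then the turn, a rotation vector about the tool's x, y, z in units of 2 pi rad (1.0 is 2 pi rad), then the opening, from 0 (shut) to 1 (fully open). In form: [[[dx, dy, dz, rx, ry, rz, claw], ...]]. A call has 1 to 12 rows; each row shifts and turns the commanded pose from where the row before left it, along the tool's axes as they then stand; what a row does not reach is not made up. A row lasts 1/8 s, in which the tool goes at most 62.5 mm and 10.7 degrees, less where a joint would pass 70% of its speed; a pose out of reach is approached as far as the arm can. A call with a number of a shift or a turn outside -1 to 1 is refused whole. A call with a gripper value outside its range is refused whole. The fingers move at their own pace and stop on an object; FORCE is the grip in N (left out, the last holds). Time passes only in rows, so rows that do not move let the fingers close. It gives the time, the measured TCP pose, the force and the opening at its end, in the units of the state.
- telemetry.sense(): the state, without advancing time (a new reading comes with each control period).
- snapshot(name): name is "scene" or "side" or "wrist"; returns (picture, depth): 384x512x3 uint8, red, green, blue; 384x512 float32, mm along the optical axis (not along the pixel's ray), 0 where there is no reading.
- camera_params(name): a dict with "K" (3x3 intrinsics, pixels), "extrinsics" (4x4, takes a point from camera to world coordinates). Camera axes: x right, y down, z forward; pixel columns grow to the right and rows downward; lengths in mm; the calibration is good to about 2 mm. A picture is of the moment at which its call begins: read the wrist's pose just before it. camera_params takes no time and is no camera call; for the wrist camera it gives the pose at the moment of the call.
- job.hand_in(): hands the job in, once; it reports no verdict.
The state is a dict: "time": time; "joint_pos": joint angles; "qd": joint speeds; "joint_efforts": joint torques, N m; "tool_pos": TCP position; "tcp_rot": TCP orientation; "ft_force": force on the tool from outside, world axes, zero at the start; "wrist_torque": the same for the moment, N m; "finger_gap": finger opening in mm.
Only numpy, scipy, OpenCV 4.12 (cv2) and the standard library are available. Lean on these libraries where they do the work, as an engineer would, in place of code of your own. Each camera call takes 0.05 s, during which the arm holds its last target. There are 200 camera calls.

## Working session

There is one attempt and no reset: what is moved stays moved. The work goes in short steps, Python scripts to look and compute and a shell command to move; the robot and the scene stay as the last step left them, time stands still between calls to the robot, and variables do not carry over. Pictures are saved under pics/ and viewed, about 12 in all and at most 16, crops included, and the job is handed in when it is done.

```bash
mkdir -p pics
python3 - <<'E'
from bench import telemetry, snapshot, camera_params
import cv2,numpy as np
s=telemetry.sense();print(s)
for n in("scene","side"):
    p,d=snapshot(n);cv2.imwrite(f"pics/{n}0.png",p[:,:,::-1]);np.savez(f"pics/{n}0.npz",p=p,d=d)
    c=camera_params(n);print(n,np.round(c["K"],1).tolist(),np.round(c["extrinsics"],3).tolist())
E
```

```text
{'time': 0.0, 'joint_pos': array([ 5.95645738e+01,  7.51691743e+00,  8.53297140e+01,  1.38252223e-03,
        8.72591378e+01, -4.89354078e+00]), 'qd': array([ 0.03377911,  0.01392245,  0.00785692,  0.05634873, -0.08620196,
       -0.0027647 ]), 'joint_efforts': array([-6.57387100e-04, -5.69427252e+01, -5.00532532e+01, -3.20210884e-04,
        1.56110642e-02, -1.80632946e-05]), 'tool_pos': array([258.37886944, 540.86407145, 203.02142439]), 'tcp_rot': array([-1.79894734e+02, -1.03983763e-02,  1.54458038e+02]), 'ft_force': array([-0.47664215, -0.52718439,  0.31092944]), 'wrist_torque': array([0.03406633, 0.01793795, 0.02936734]), 'finger_gap': 85.66437820673049}
scene [[442.9, 0.0, 257.5], [0.0, 442.9, 194.0], [0.0, 0.0, 1.0]] [[-0.27, 0.576, -0.772, 1345.612], [0.963, 0.18, -0.202, 229.608], [0.023, -0.798, -0.603, 713.289], [0.0, 0.0, 0.0, 1.0]]
side [[372.2, 0.0, 259.4], [0.0, 372.2, 195.0], [0.0, 0.0, 1.0]] [[0.793, -0.483, 0.371, 161.489], [-0.609, -0.613, 0.503, -429.812], [-0.016, -0.624, -0.781, 714.182], [0.0, 0.0, 0.0, 1.0]]
```

View pics/scene0.png

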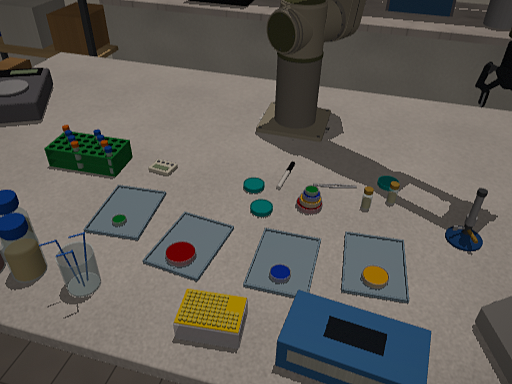

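View pics/side0.png

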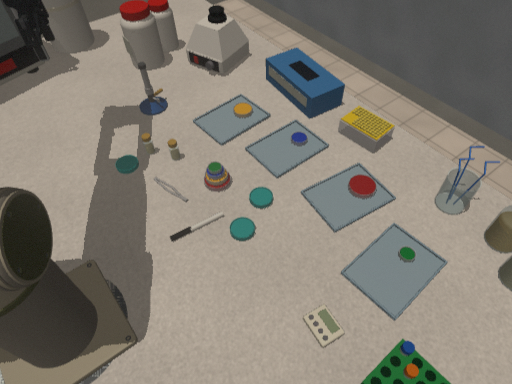

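The scene view shows the stack at (311,198), with twins green (119,219), red (181,253), blue (280,272) and straw (375,276), one in each tray. Three turquoise discs lie loose at (254,185), (262,208) and (388,183). They are look-alikes, and the stack of four coloured plates is the one meant. I'll confirm that in an enlarged crop and measure.

```bash
cat > h.py <<'E'
import cv2,numpy as np
from bench import camera_params
H={"red":[(0,6),(172,180)],"straw":[(14,26)],"blue":[(110,130)],"green":[(55,80)]}
def mask(p,col,S=110,V=60):
    h=cv2.cvtColor(p,cv2.COLOR_RGB2HSV);m=np.zeros(p.shape[:2],np.uint8)
    for a,b in H[col]: m|=cv2.inRange(h,(a,S,V),(b,255,255))
    return m
def ray(c,u,v):
    K,E=np.array(c["K"]),np.array(c["extrinsics"]);d=E[:3,:3]@np.linalg.solve(K,[u,v,1.]);return E[:3,3],d
def plane(c,u,v,z):
    o,d=ray(c,u,v);return o+d*(z-o[2])/d[2]
def tri(c1,p1,c2,p2):
    o1,d1=ray(c1,*p1);o2,d2=ray(c2,*p2);t=np.linalg.lstsq(np.c_[d1,-d2],o2-o1,rcond=None)[0]
    a,b=o1+t[0]*d1,o2+t[1]*d2;return (a+b)/2,np.linalg.norm(a-b)
E
python3 - <<'E'
from h import *
D={n:np.load(f"pics/{n}0.npz") for n in("scene","side")};C={n:camera_params(n) for n in D}
tw={"scene":dict(green=(119,219),red=(181,253),blue=(280,272),straw=(375,276)),"side":dict(green=(407,254),red=(362,185),blue=(299,138),straw=(243,109))}
for col in H:
    q={}
    for n in D:
        k,l,st,ce=cv2.connectedComponentsWithStats(mask(D[n]["p"],col))
        i=min(range(1,k),key=lambda i:np.hypot(*(ce[i]-tw[n][col]))+(st[i,4]<15)*99);q[n]=ce[i]
        print(col,n,ce[i].round(1),st[i].tolist(),plane(C[n],*ce[i],14).round(1))
    x,e=tri(C["scene"],q["scene"],C["side"],q["side"]);print("  tri",x.round(1),round(e,1))
for n in D:
    h=cv2.cvtColor(D[n]["p"],cv2.COLOR_RGB2HSV)
    for col in tw[n]:
        u,v=tw[n][col]
    m=cv2.inRange(h,(95,25,60),(112,110,220))
    for c in H: pass
    m=cv2.morphologyEx(m,cv2.MORPH_OPEN,np.ones((3,3)))
    for c in cv2.findContours(m,cv2.RETR_EXTERNAL,cv2.CHAIN_APPROX_SIMPLE)[0]:
        if cv2.contourArea(c)<1200: continue
        hull=cv2.convexHull(c)[:,0]
        w=np.array([plane(C[n],*p,8)[:2] for p in hull],np.float32);r=cv2.minAreaRect(w)
        print(n,"tray",np.round(r[0],1),np.round(r[1],1),round(r[2],1))
p=D["scene"]["p"][175:225,240:340,::-1];q=D["side"]["p"][150:250,160:290,::-1]
a=cv2.resize(p,(700,350),interpolation=2);b=cv2.resize(q,(325,250));cv2.imwrite("pics/c1.png",np.vstack([a,cv2.copyMakeBorder(b,0,0,0,375,0)]))
E
```

```text
red scene [179.9 251.7] [166, 242, 29, 21, 464] [ 706.3 -112.3   14. ]
red side [362.1 184.6] [349, 175, 27, 20, 406] [ 711.5 -108.8   14. ]
  tri [ 709.1 -110.5   17.2] 0.5
straw scene [375.1 274.9] [363, 266, 25, 19, 371] [650.1 310.9  14. ]
straw side [242.3 108.4] [234, 103, 18, 12, 165] [654.3 313.1  14. ]
  tri [652.6 310.6  16.4] 0.1
blue scene [279.9 271.5] [271, 265, 19, 15, 219] [699.5 114.4  14. ]
blue side [298.7 136.9] [292, 133, 15, 9, 111] [703.1 116.2  14. ]
  tri [701.5 114.7  16. ] 0.2
green scene [118.8 218.2] [113, 215, 13, 8, 76] [ 643.7 -299.    14. ]
green side [407.1 252.8] [400, 247, 15, 12, 129] [ 644.8 -298.5   14. ]
  tri [ 644.3 -298.6   14.6] 0.1
scene tray [613.2 307.5] [177.4 135.2] 4.2
scene tray [659.1 114.4] [182.9 135.9] 0.6
scene tray [ 669.6 -102.3] [132.  178.2] 83.1
scene tray [ 602.9 -299.4] [181.7 129.8] 4.3
```

View pics/c1.png

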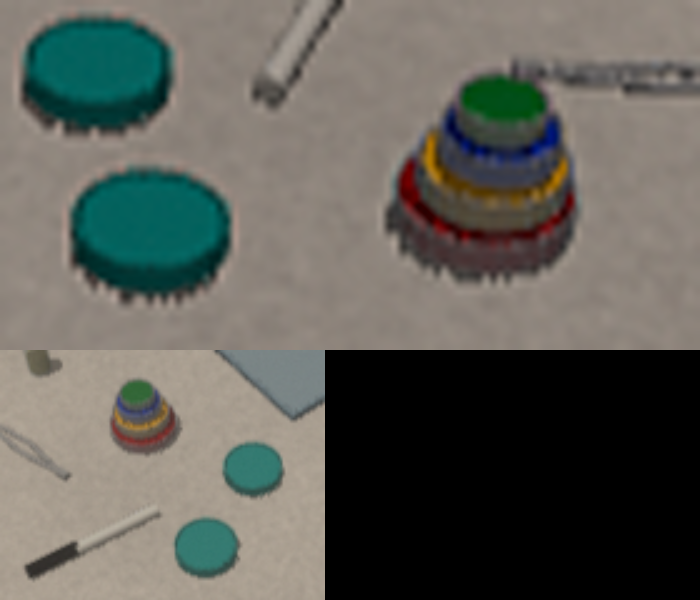

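The crop confirms one stack: green, blue, straw and red from top to bottom. The turquoise discs are separate. Next I'll triangulate the stack top and turn the tool to yaw 180 so the jaws open along world y.

```bash
python3 - <<'E'
from h import *
C={n:camera_params(n) for n in("scene","side")}
print("green top",tri(C["scene"],(312.1,189.3),C["side"],(214.8,166.8)))
for u,v in[(254,185),(262,208)]: print("turq",plane(C["scene"],u,v,13).round())
for u,v in[(314,185),(355,187)]: print("tweezers",plane(C["scene"],u,v,3).round())
E
python3 -m jog '[[[0,0,0,0,0,-0.0236,1],[0,0,0,0,0,-0.0236,1],[0,0,0,0,0,-0.0237,1]]]' 30
```

```text
green top (array([442.98295593, 133.36100889,  53.98026254]), np.float64(2.8588106645856257))
turq [413. -25.  13.]
turq [502.  21.  13.]
tweezers [350. 129.   3.]
tweezers [326. 238.   3.]
time: 0.48
tool_pos: [258.5, 541.0, 203.4]
tcp_rot: [-179.9, -0.0, -179.7]
ft_force: [0.5, -0.1, -0.0]
finger_gap: 85.7
```

```bash
python3 -m jog '[[[-0.335,-0.741,0,0,0,0,1],[-0.335,-0.741,0,0,0,0,1],[-0.335,-0.741,0,0,0,0,1],[-0.335,-0.741,0,0,0,0,1],[-0.335,-0.741,0,0,0,0,1],[-0.335,-0.741,0,0,0,0,1],[-0.335,-0.741,0,0,0,0,1],[-0.335,-0.741,0,0,0,0,1],[-0.335,-0.741,0,0,0,0,1],[-0.335,-0.741,0,0,0,0,1],[-0.335,-0.741,0,0,0,0,1],[0,0,0,0,0,0,1]]]'
cat > look.py <<'E'
import sys
from h import *
from bench import telemetry,snapshot
n,name=sys.argv[1:3];c=camera_params(n);s=telemetry.sense();p,d=snapshot(n)
print(s["tool_pos"].round(1),s["tcp_rot"].round(1),round(s["time"],2));print(np.round(c["extrinsics"],3).tolist(),np.round(np.array(c["K"])[:2,2],1),c["K"][0][0])
np.savez(f"pics/{name}.npz",p=p,d=d,K=c["K"],E=c["extrinsics"]);cv2.imwrite(f"pics/{name}.png",p[:,:,::-1])
for col in H:
    k,l,st,ce=cv2.connectedComponentsWithStats(mask(p,col))
    for i in range(1,k):
        if st[i,4]>150: 
            cc=cv2.findContours((l==i).astype(np.uint8),0,2)[0][0];print(col,cv2.minEnclosingCircle(cc),st[i,4])
E
python3 look.py wrist w1
```

```text
time: 1.98
tool_pos: [443.3, 131.5, 203.7]
tcp_rot: [-180.0, -0.0, 179.8]
ft_force: [0.4, 0.5, 0.5]
finger_gap: 85.7
[443.3 131.5 203.7] [-180.    -0.   179.8] 1.98
[[0.004, 0.962, 0.275, 372.651], [1.0, -0.004, -0.002, 131.39], [-0.0, 0.275, -0.962, 371.698], [0.0, 0.0, 0.0, 1.0]] [257.6 186.9] 314.0930749679886
red ((256.53448486328125, 158.63792419433594), 26.890731811523438) 267
straw ((467.0882263183594, 81.20587921142578), 15.23330020904541) 531
straw ((397.0, 126.5), 12.816105842590332) 443
straw ((258.46917724609375, 162.09471130371094), 23.733552932739258) 292
blue ((259.6097412109375, 163.96986389160156), 18.638322830200195) 162
green ((259.0979919433594, 166.75628662109375), 14.275516510009766) 630
```

View pics/w1.png

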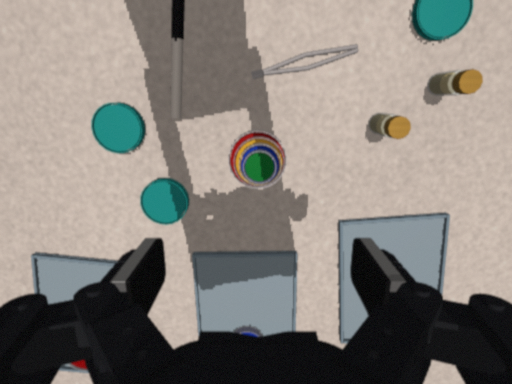

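The wrist view shows the stack at (258,165), nearly concentric, with turquoise discs at (119,127) and (165,200) well clear of the fingers along y.

```bash
cat > stk.py <<'E'
import sys
from h import *
def load(n): 
    z=np.load(f"pics/{n}.npz");return dict(K=z["K"],extrinsics=z["E"])
c=load("w1");C={n:camera_params(n) for n in("scene","side")}
for col,u,v,z in[("green",259.1,166.8,57),("blue",259.6,164.,45),("straw",258.5,162.1,31),("red",256.5,158.6,16)]:
    print(col,plane(c,u,v,z).round(1))
print(tri(c,(259.1,166.8),C["scene"],(312.1,189.3)),tri(c,(259.1,166.8),C["side"],(214.8,166.8)))
E
python3 stk.py
```

```text
green [441.1 132.5  57. ]
blue [440.7 133.   45. ]
straw [441.5 131.9  31. ]
red [440.4 129.6  16. ]
(array([441.6768546 , 133.42275867,  54.10029854]), np.float64(1.9228471612821765)) (array([442.7395509 , 132.27918489,  53.33669854]), np.float64(1.616241811242324))
```

```bash
python3 -m jog '[[[0.04,0.02,0.6,0,0,0,0.7],[0,0,0.6,0,0,0,0.7],[0,0,0.6,0,0,0,0.7],[0,0,0.6,0,0,0,0.7],[0,0,0.5,0,0,0,0.7],[0,0,0.2,0,0,0,0.7],[0,0,0.09,0,0,0,0.7],[0,0,0,0,0,0,0.7],[0,0,0,0,0,0,0.7]]]' 25; python3 look.py scene s2 |head -1; python3 look.py side d2|head -1; python3 -c "
import cv2,numpy as np
a=cv2.imread('pics/s2.png')[150:220,265:365];b=cv2.imread('pics/d2.png')[110:200,160:280]
cv2.imwrite('pics/c2.png',np.hstack([cv2.resize(a,(400,280)),cv2.resize(b,(373,280))]))"
```

```text
time: 3.15
tool_pos: [441.6, 135.0, 45.6]
tcp_rot: [180.0, 0.1, 180.0]
ft_force: [0.2, -0.2, 0.3]
finger_gap: 59.7
[441.6 135.   45.6] [1.8e+02 1.0e-01 1.8e+02] 3.15
[441.6 134.9  45.6] [1.8e+02 1.0e-01 1.8e+02] 3.2
```

View pics/c2.png

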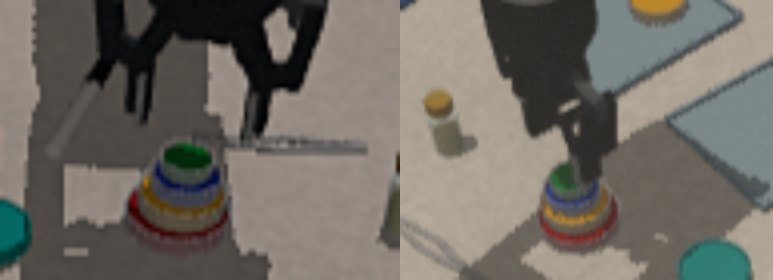

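Run:
```python
from h import *
C={n:camera_params(n) for n in("scene","side")}
for n,u,v in[("scene",328.8,183.8),("scene",300,180.5),("side",221.7,167.9),("side",217,168)]:
    print(n,[plane(C[n],u,v,z).round(0).tolist() for z in (45,52,60,70)])
```

```text
scene [[392.0, 170.0, 45.0], [402.0, 171.0, 52.0], [414.0, 172.0, 60.0], [428.0, 173.0, 70.0]]
scene [[400.0, 96.0, 45.0], [410.0, 97.0, 52.0], [421.0, 99.0, 60.0], [436.0, 101.0, 70.0]]
side [[458.0, 126.0, 45.0], [455.0, 120.0, 52.0], [452.0, 113.0, 60.0], [447.0, 105.0, 70.0]]
side [[449.0, 133.0, 45.0], [446.0, 127.0, 52.0], [443.0, 120.0, 60.0], [438.0, 112.0, 70.0]]
```

Run:
```python
from h import *
for n in("s2","d2"):
    z=np.load(f"pics/{n}.npz");K,E,d=z["K"],z["E"],z["d"];v,u=np.mgrid[:384,:512]
    P=np.stack([(u-K[0,2])/K[0,0]*d,(v-K[1,2])/K[1,1]*d,d],-1)@E[:3,:3].T+E[:3,3]
    for lo,hi in((85,107),(125,142),(160,185)):
        m=(d>0)&(P[...,0]>420)&(P[...,0]<465)&(P[...,1]>lo)&(P[...,1]<hi)&(P[...,2]>25)&(P[...,2]<140)
        Q=P[m];o=np.argsort(Q[:,2])
        print(n,lo,len(Q),Q[o[:4]].round().tolist(),"zmax",Q[:,2].max().round() if len(Q) else 0)
```

```text
s2 85 155 [[455.0, 106.0, 27.0], [451.0, 105.0, 27.0], [440.0, 105.0, 28.0], [449.0, 104.0, 29.0]] zmax 139.0
s2 125 111 [[463.0, 135.0, 30.0], [462.0, 140.0, 30.0], [464.0, 138.0, 31.0], [463.0, 127.0, 31.0]] zmax 60.0
s2 160 150 [[444.0, 160.0, 28.0], [447.0, 160.0, 33.0], [452.0, 170.0, 82.0], [452.0, 165.0, 84.0]] zmax 139.0
d2 85 131 [[440.0, 104.0, 25.0], [451.0, 103.0, 25.0], [445.0, 104.0, 26.0], [434.0, 104.0, 26.0]] zmax 140.0
d2 125 68 [[423.0, 127.0, 27.0], [421.0, 128.0, 28.0], [420.0, 131.0, 29.0], [420.0, 130.0, 34.0]] zmax 57.0
d2 160 129 [[434.0, 165.0, 77.0], [432.0, 166.0, 77.0], [449.0, 165.0, 79.0], [445.0, 163.0, 79.0]] zmax 139.0
```

```bash
cat > tips.py <<'E'
import sys
from h import *
from bench import telemetry,snapshot
s=telemetry.sense();t=s["tool_pos"];g=s["finger_gap"];print(t.round(1),"gap",round(g,1),"t",round(s["time"],2))
for n in("scene","side"):
    c=camera_params(n);p,d=snapshot(n);K,E=np.array(c["K"]),np.array(c["extrinsics"]);v,u=np.mgrid[:384,:512]
    P=np.stack([(u-K[0,2])/K[0,0]*d,(v-K[1,2])/K[1,1]*d,d],-1)@E[:3,:3].T+E[:3,3]
    dark=p.max(-1)<75
    np.savez(f"pics/{sys.argv[1]}{n}.npz",p=p,d=d,K=K,E=E);cv2.imwrite(f"pics/{sys.argv[1]}{n}.png",p[:,:,::-1])
    for sg in(-1,1):
        y=(P[...,1]-t[1])*sg
        m=(d>0)&dark&(abs(P[...,0]-t[0])<15)&(y>g/2-2)&(y<g/2+16)&(P[...,2]>8)&(P[...,2]<t[2]+110)
        z=np.sort(P[m][:,2]);print(n,sg,len(z),z[:8].round(),z[-1:].round())
E
python3 -m jog '[[[0,-0.04,0,0,0,0,0.48],[0,0,0,0,0,0,0.48],[0,0,0,0,0,0,0.48]]]' ; python3 tips.py t1; python3 -c "
import cv2,numpy as np
a=cv2.imread('pics/t1scene.png')[120:220,255:375];b=cv2.imread('pics/t1side.png')[100:200,160:280]
cv2.imwrite('pics/c3.png',np.hstack([cv2.resize(a,(396,330)),cv2.resize(b,(396,330))]))"
```

```text
time: 3.62
tool_pos: [440.8, 132.7, 44.6]
tcp_rot: [-180.0, 0.0, 180.0]
ft_force: [0.8, -0.0, 0.2]
finger_gap: 40.9
[440.8 132.7  44.6] gap 40.9 t 3.62
scene -1 132 [15. 16. 18. 19. 24. 25. 32. 32.] [145.]
scene 1 167 [14. 16. 16. 16. 17. 17. 17. 18.] [153.]
side -1 120 [74. 77. 78. 80. 82. 82. 83. 83.] [154.]
side 1 87 [77. 78. 79. 79. 79. 80. 80. 82.] [129.]
```

View pics/c3.png

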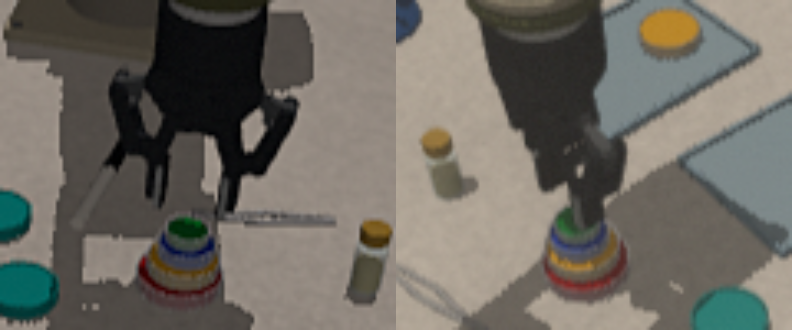

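The fingertips measure about 30 mm above the reported TCP at this opening, and the green plate isn't straddled yet. I'll go down in stages and re-measure.

```bash
python3 -m jog '[[[0,0,0,0,0,0,0.65],[0,0,0,0,0,0,0.65],[0,0,0.15,0,0,0,0.65],[0,0,0.15,0,0,0,0.65],[0,0,0,0,0,0,0.6]]]' ; python3 tips.py t2; python3 -c "
import cv2,numpy as np
a=cv2.imread('pics/t2scene.png')[150:220,275:355];b=cv2.imread('pics/t2side.png')[130:200,180:260]
cv2.imwrite('pics/c4.png',np.hstack([cv2.resize(a,(400,350)),cv2.resize(b,(400,350))]))"
```

```text
time: 4.35
tool_pos: [439.8, 132.5, 28.4]
tcp_rot: [-180.0, -0.1, 180.0]
ft_force: [-0.4, 0.5, -0.4]
finger_gap: 51.4
[439.8 132.5  28.4] gap 51.4 t 4.35
scene -1 134 [13. 14. 14. 15. 15. 16. 18. 23.] [137.]
scene 1 161 [14. 14. 14. 15. 15. 15. 16. 17.] [134.]
side -1 104 [67. 67. 68. 69. 71. 71. 71. 71.] [137.]
side 1 86 [61. 64. 64. 64. 64. 65. 66. 66.] [112.]
```

View pics/c4.png

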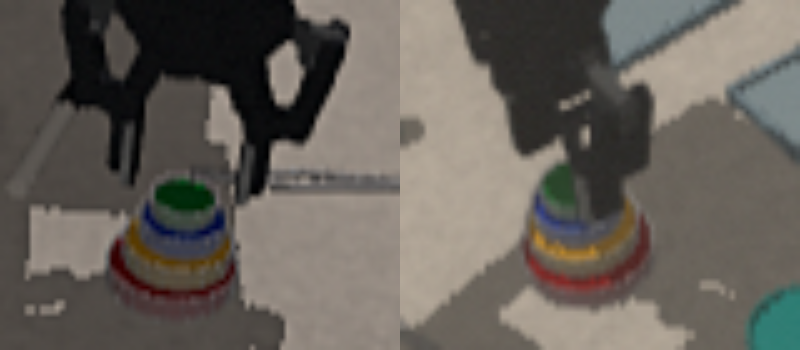

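```bash
python3 -m jog '[[[-0.02,0,0.1,0,0,0,0.6],[0,0,0.1,0,0,0,0.6],[0,0,0,0,0,0,0.3],[0,0,0,0,0,0,0.3],[0,0,0,0,0,0,0.3],[0,0,0,0,0,0,0.3],[0,0,0,0,0,0,0.3]]]' 30; python3 tips.py t3; python3 -c "
import cv2,numpy as np
a=cv2.imread('pics/t3scene.png')[150:220,275:355];b=cv2.imread('pics/t3side.png')[130:200,180:260]
cv2.imwrite('pics/c5.png',np.hstack([cv2.resize(a,(400,350)),cv2.resize(b,(400,350))]))"
```

```text
time: 5.32
tool_pos: [441.9, 132.8, 19.7]
tcp_rot: [180.0, 0.0, 180.0]
ft_force: [0.3, 0.6, -1.0]
finger_gap: 33.5
[441.9 132.8  19.7] gap 33.5 t 5.33
scene -1 129 [14. 14. 15. 15. 16. 16. 17. 27.] [120.]
scene 1 160 [12. 14. 15. 15. 15. 15. 15. 16.] [128.]
side -1 119 [42. 45. 54. 57. 58. 58. 59. 59.] [129.]
side 1 62 [52. 54. 56. 57. 57. 57. 59. 60.] [108.]
```

View pics/c5.png

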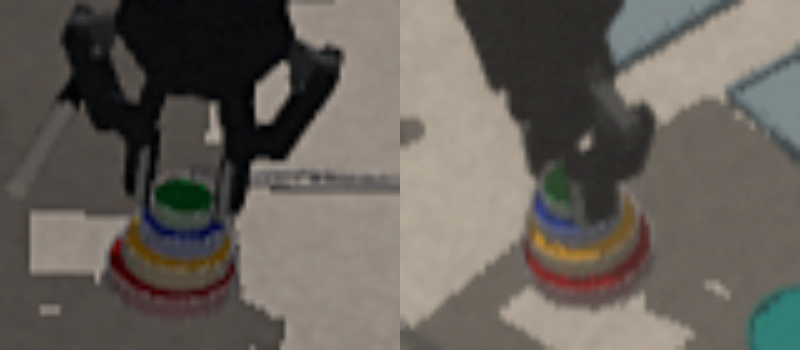

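Gap is 33.5 mm: stopped on the green plate. Lifting and checking numerically.

```bash
python3 -m jog '[[[0,0,0,0,0,0,0.2],[0,0,-0.1,0,0,0,0.2],[0,0,-0.3,0,0,0,0.2],[0,0,-0.6,0,0,0,0.2],[0,0,-0.6,0,0,0,0.2],[0,0,-0.4,0,0,0,0.2],[0,0,0,0,0,0,0.2]]]' ; python3 tips.py t4
cat > tricol.py <<'E'
import sys
from h import *
t,col,z,x,y=sys.argv[1],sys.argv[2],*map(float,sys.argv[3:6])   # expected place
q={}
for n in("scene","side"):
    f=np.load(f"pics/{t}{n}.npz");c=camera_params(n);P=np.linalg.inv(c["extrinsics"])@[x,y,z,1];P=P[:3]/P[2];e=(np.array(c["K"])@P)[:2]
    k,l,st,ce=cv2.connectedComponentsWithStats(mask(f["p"],col,90,40))
    i=min(range(1,k),key=lambda i:np.hypot(*(ce[i]-e))+(st[i,4]<12)*99);q[n]=ce[i];print(n,ce[i].round(1),st[i].tolist(),"exp",e.round(),"on plane",plane(c,*ce[i],z).round(1))
print(tri(camera_params("scene"),q["scene"],camera_params("side"),q["side"]))
E
python3 tricol.py t4 green 157 442 133;python3 tricol.py t4 blue 45 442 133
```

```text
time: 6.3
tool_pos: [443.7, 133.1, 122.5]
tcp_rot: [179.9, 0.3, 180.0]
ft_force: [-0.5, -0.2, -0.8]
finger_gap: 33.1
[443.7 133.1 122.5] gap 33.1 t 6.3
scene -1 160 [20. 24. 27. 31. 31. 34. 36. 43.] [231.]
scene 1 200 [10. 12. 15. 15. 15. 16. 16. 17.] [230.]
side -1 155 [156. 156. 157. 158. 158. 159. 160. 160.] [232.]
side 1 107 [154. 156. 157. 158. 158. 158. 158. 159.] [211.]
scene [315.3 154.5] [310, 152, 12, 6, 38] exp [316. 154.] on plane [442.5 132.1 157. ]
side [205.5 135.1] [204, 132, 4, 6, 14] exp [209. 135.] on plane [435.6 136.8 157. ]
(array([436.61856515, 133.9430963 , 155.8666231 ]), np.float64(6.303382752621301))
scene [311.3 193. ] [303, 189, 17, 10, 120] exp [311. 192.] on plane [445.2 133.8  45. ]
side [214.7 169.7] [207, 164, 16, 12, 151] exp [214. 169.] on plane [441.7 131.3  45. ]
(array([442.51907704, 133.31655804,  42.86351522]), np.float64(0.4305357057573241))
```

```bash
python3 -m jog '[[[-0.108,-0.398,0,0,0,0,0.2],[-0.216,-0.796,0,0,0,0,0.2],[-0.216,-0.796,0,0,0,0,0.2],[-0.216,-0.796,0,0,0,0,0.2],[-0.216,-0.796,0,0,0,0,0.2],[-0.216,-0.796,0,0,0,0,0.2],[-0.216,-0.796,0,0,0,0,0.2],[-0.216,-0.796,0,0,0,0,0.2],[-0.216,-0.796,0,0,0,0,0.2],[-0.216,-0.796,0,0,0,0,0.2],[-0.216,-0.796,0,0,0,0,0.2],[-0.108,-0.398,0,0,0,0,0.2]]]'
python3 -m jog '[[[0,0,0.3,0,0,0,0.2],[0,0,0.6,0,0,0,0.2],[0,0,0.6,0,0,0,0.2],[0,0,0.6,0,0,0,0.2],[0,0,0.3,0,0,0,0.2],[0,0,0.2,0,0,0,0.2],[0,0,0,0,0,0,0.2],[0,0,0,0,0,0,0.2]]]'; python3 tips.py t5; python3 tricol.py t5 green 34 562 -305; python3 tricol.py t5 green 14 644 -298
```

```text
time: 7.9
tool_pos: [559.6, -306.7, 117.5]
tcp_rot: [179.9, -0.1, 179.9]
ft_force: [0.6, 1.2, -0.4]
finger_gap: 33.4
time: 8.9
tool_pos: [561.3, -305.5, -9.1]
tcp_rot: [-179.9, 0.1, 180.0]
ft_force: [-0.1, -0.1, 0.2]
finger_gap: 33.3
[ 561.3 -305.5   -9.1] gap 33.3 t 8.9
scene -1 154 [ 8. 24. 25. 26. 26. 28. 28. 28.] [91.]
scene 1 203 [ 8. 21. 21. 23. 26. 27. 27. 28.] [100.]
side -1 140 [18. 26. 27. 30. 30. 31. 31. 33.] [100.]
side 1 112 [27. 27. 28. 28. 29. 30. 30. 31.] [76.]
scene [130.6 194.2] [126, 191, 10, 7, 46] exp [132. 192.] on plane [ 572. -303.   34.]
side [385.2 274.1] [378, 268, 16, 13, 150] exp [386. 273.] on plane [ 558.3 -306.5   34. ]
(array([ 563.40098561, -306.74240014,   27.01686763]), np.float64(3.5463986543278203))
scene [118.5 218.1] [113, 215, 12, 7, 65] exp [119. 218.] on plane [ 643.4 -299.9   14. ]
side [385.2 274.1] [378, 268, 16, 13, 150] exp [407. 253.] on plane [ 570.  -302.9   14. ]
(array([ 601.05155536, -310.60004468,  -21.95710952]), np.float64(34.404757847303905))
```

```bash
python3 -m jog '[[[0,0,0.1,0,0,0,0.2],[0,0,0.06,0,0,0,0.2],[0,0,0.03,0,0,0,0.2],[0,0,0,0,0,0,0.2]]]'; python3 -m jog '[[[0,0,0.02,0,0,0,0.2],[0,0,0.02,0,0,0,0.2],[0,0,0,0,0,0,0.2]]]';  python3 tips.py t6; python3 tricol.py t6 green 18 562 -305
```

```text
time: 9.5
tool_pos: [560.2, -304.9, -20.2]
tcp_rot: [180.0, -0.0, 180.0]
ft_force: [0.0, -0.2, -0.6]
finger_gap: 33.1
time: 9.88
tool_pos: [560.6, -305.1, -21.8]
tcp_rot: [-180.0, 0.0, 180.0]
ft_force: [-0.4, -0.4, 1.8]
finger_gap: 33.3
[ 560.6 -305.1  -21.8] gap 33.3 t 9.88
scene -1 147 [ 8. 12. 13. 14. 14. 15. 15. 16.] [88.]
scene 1 194 [ 8. 11. 11. 13. 13. 15. 15. 15.] [88.]
side -1 137 [ 9. 16. 16. 16. 16. 18. 19. 19.] [86.]
side 1 106 [15. 16. 16. 18. 18. 19. 19. 20.] [63.]
scene [131.7 197.7] [127, 195, 10, 6, 45] exp [133. 197.] on plane [ 566.1 -305.8   18. ]
side [383.3 277. ] [376, 271, 16, 13, 148] exp [384. 276.] on plane [ 559.6 -305.6   18. ]
(array([ 562.23273149, -306.49675687,   15.08666295]), np.float64(3.316606298946591))
```

```bash
python3 -m jog '[[[0,0,0.015,0,0,0,0.2],[0,0,0,0,0,0,0.2]]]'; python3 -m jog '[[[0,0,0,0,0,0,0.5],[0,0,0,0,0,0,0.6],[0,0,0,0,0,0,0.6],[0,0,-0.2,0,0,0,0.6],[0,0,-0.6,0,0,0,0.7],[0,0,-0.8,0,0,0,0.7],[0,0,-0.8,0,0,0,0.7],[0,0,-0.6,0,0,0,0.7]]]'; python3 tips.py t7|head -1; python3 tricol.py t7 green 14 562 -305;python3 tricol.py t7 green 14 644 -298
```

```text
time: 10.22
tool_pos: [560.6, -305.2, -21.8]
tcp_rot: [-180.0, 0.0, 180.0]
ft_force: [-2.4, 2.1, 7.4]
finger_gap: 33.4
time: 11.22
tool_pos: [561.2, -305.5, 130.5]
tcp_rot: [-179.9, 0.1, 180.0]
ft_force: [1.4, -0.0, -0.2]
finger_gap: 59.9
[ 561.2 -305.5  130.5] gap 59.9 t 11.22
scene [133.2 198.2] [127, 195, 12, 7, 49] exp [133. 198.] on plane [ 562.3 -304.3   14. ]
side [383.4 276.9] [376, 271, 15, 13, 149] exp [383. 277.] on plane [ 562.2 -304.9   14. ]
(array([ 562.18910788, -304.66250909,   13.81020618]), np.float64(0.45865654657951976))
scene [118.6 218. ] [113, 215, 12, 7, 61] exp [119. 218.] on plane [ 643.1 -299.9   14. ]
side [407.  252.9] [400, 247, 15, 12, 124] exp [407. 253.] on plane [ 644.5 -298.4   14. ]
(array([ 644.00156144, -298.83014879,   15.02363436]), np.float64(0.5586572753875526))
```

```bash
python3 tricol.py t7 blue 44 442 133; python3 -m jog '[[[0.108,0.398,0,0,0,0,0.85],[0.216,0.797,0,0,0,0,0.85],[0.216,0.797,0,0,0,0,0.85],[0.216,0.797,0,0,0,0,0.85],[0.216,0.797,0,0,0,0,0.85],[0.216,0.797,0,0,0,0,0.85],[0.216,0.797,0,0,0,0,0.85],[0.216,0.797,0,0,0,0,0.85],[0.216,0.797,0,0,0,0,0.85],[0.216,0.797,0,0,0,0,0.85],[0.216,0.797,0,0,0,0,0.85],[0.108,0.398,0,0,0,0,0.85]]]'; python3 -m jog '[[[0,0,0,0,0,0,0.8]]]'; python3 look.py wrist w2
python3 - <<'E'
from h import *
z=np.load("pics/w2.npz");c=dict(K=z["K"],extrinsics=z["E"]);m=mask(z["p"],"blue",90,40)
k,l,st,ce=cv2.connectedComponentsWithStats(m)
for i in range(1,k):
    if st[i,4]>150: print(ce[i],st[i,4],plane(c,*ce[i],45).round(1))
E
```

```text
scene [311.3 193.2] [303, 189, 17, 10, 130] exp [311. 193.] on plane [444.8 134.   44. ]
side [214.8 169.6] [207, 164, 17, 12, 158] exp [215. 170.] on plane [442.4 132.5  44. ]
(array([442.99611322, 133.74941133,  42.59573392]), np.float64(0.0781851964505689))
time: 12.82
tool_pos: [440.7, 135.0, 126.8]
tcp_rot: [180.0, -0.0, -179.9]
ft_force: [0.0, 0.9, 0.3]
finger_gap: 72.9
time: 12.95
tool_pos: [441.0, 134.4, 126.8]
tcp_rot: [180.0, -0.0, -179.9]
ft_force: [0.8, 0.3, -0.8]
finger_gap: 68.1
[441.  134.4 126.8] [ 180.    -0.  -179.9] 12.95
[[-0.002, 0.962, 0.275, 370.388], [1.0, 0.002, 0.001, 133.624], [0.0, 0.275, -0.962, 294.881], [0.0, 0.0, 0.0, 1.0]] [257.6 186.9] 314.0930749679886
red ((252.94834899902344, 176.3719024658203), 33.42567443847656) 425
straw ((435.5, 140.0), 17.755380630493164) 816
straw ((255.31259155273438, 181.92041015625), 29.749561309814453) 444
straw ((413.5, 367.0), 21.66227912902832) 1037
blue ((256.73187255859375, 185.5510711669922), 24.145376205444336) 1777
[256.75152524 185.37104825] 1803 [440.4 133.1  45. ]
```

```bash
python3 -m jog '[[[0,-0.02,0.6,0,0,0,0.72],[0,0,0.6,0,0,0,0.72],[0,0,0.6,0,0,0,0.72],[0,0,0.4,0,0,0,0.72],[0,0,0.2,0,0,0,0.72],[0,0,0.08,0,0,0,0.72],[0,0,0,0,0,0,0.72]]]'; python3 -m jog '[[[0,0,0,0,0,0,0.4],[0,0,0,0,0,0,0.4],[0,0,0,0,0,0,0.4],[0,0,0,0,0,0,0.4],[0,0,0,0,0,0,0.4],[0,0,0,0,0,0,0.4]]]'; python3 tips.py t8; python3 -c "
import cv2,numpy as np
a=cv2.imread('pics/t8scene.png')[160:220,275:355];b=cv2.imread('pics/t8side.png')[135:205,180:260]
cv2.imwrite('pics/c6.png',np.hstack([cv2.resize(a,(400,300)),cv2.resize(b,(343,300))]))"
```

```text
time: 13.88
tool_pos: [442.3, 132.1, 3.8]
tcp_rot: [180.0, 0.0, 180.0]
ft_force: [0.3, 0.0, 0.7]
finger_gap: 61.8
time: 14.62
tool_pos: [442.8, 132.4, 4.5]
tcp_rot: [180.0, 0.1, 180.0]
ft_force: [-0.6, -2.0, 6.2]
finger_gap: 44.0
[442.8 132.4   4.5] gap 44.0 t 14.62
scene -1 144 [10. 14. 14. 15. 16. 16. 17. 17.] [114.]
scene 1 157 [ 8. 10. 15. 16. 16. 17. 17. 17.] [114.]
side -1 111 [40. 43. 43. 44. 44. 44. 45. 46.] [113.]
side 1 62 [44. 45. 47. 47. 47. 47. 48. 49.] [90.]
```

View pics/c6.png

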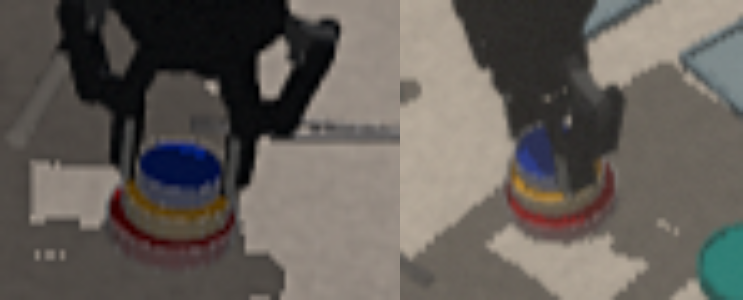

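```bash
python3 -m jog '[[[0,0,-0.04,0,0,0,0.3],[0,0,-0.1,0,0,0,0.3],[0,0,-0.3,0,0,0,0.3],[0,0,-0.6,0,0,0,0.3],[0,0,-0.6,0,0,0,0.3],[0,0,-0.36,0,0,0,0.3],[0,0,0,0,0,0,0.3]]]' ; python3 tips.py t9|head -1;python3 tricol.py t9 blue 145 442 133;python3 tricol.py t9 straw 30 442 133;python3 tricol.py t9 red 15 442 133
```

```text
time: 15.6
tool_pos: [443.2, 132.5, 105.2]
tcp_rot: [180.0, 0.2, 180.0]
ft_force: [-0.3, 0.5, -0.5]
finger_gap: 44.3
[443.2 132.5 105.2] gap 44.3 t 15.6
scene [314.7 159.2] [306, 155, 18, 10, 121] exp [315. 159.] on plane [444.3 132.3 145. ]
side [206.  140.7] [201, 135, 10, 12, 79] exp [210. 139.] on plane [432.6 133.  145. ]
(array([434.89160386, 133.35221334, 141.16675066]), np.float64(5.366767559006333))
scene [310.1 197.4] [300, 191, 21, 14, 215] exp [311. 197.] on plane [444.3 132.2  30. ]
side [215.9 173.9] [206, 166, 21, 17, 275] exp [215. 173.] on plane [442.4 130.2  30. ]
(array([442.91139084, 131.74736045,  28.65518426]), np.float64(0.7153570832964585))
scene [306.6 205.5] [297, 198, 25, 12, 63] exp [310. 202.] on plane [460.8 127.4  15. ]
side [218.2 183.4] [205, 173, 25, 16, 93] exp [216. 177.] on plane [435.8 112.7  15. ]
(array([ 4.41694250e+02,  1.24959149e+02, -3.60183349e-01]), np.float64(0.6471292916821477))
```

```bash
python3 -m jog '[[[-0.2,-0.02,0,0,0,0,0.3],[-0.45,-0.05,0,0,0,0,0.3],[-0.65,-0.07,0,0,0,0,0.3],[-0.75,-0.08,0,0,0,0,0.3],[-0.7,-0.07,0,0,0,0,0.3],[-0.5,-0.05,0,0,0,0,0.3],[-0.3,-0.03,0,0,0,0,0.3],[0,0,0,0,0,0,0.3],[0,0,0,0,0,0,0.3]]]' ; python3 tips.py t10;python3 tricol.py t10 blue 142 619 114; python3 tricol.py t10 blue 14 701 114
```

```text
time: 16.82
tool_pos: [618.4, 113.6, 102.2]
tcp_rot: [-180.0, -0.1, 180.0]
ft_force: [0.7, -0.4, -0.1]
finger_gap: 44.6
[618.4 113.6 102.2] gap 44.6 t 16.82
scene -1 163 [131. 136. 137. 137. 137. 140. 140. 141.] [208.]
scene 1 212 [  8.   8.   8.  10. 134. 135. 136. 138.] [212.]
side -1 175 [135. 138. 141. 142. 143. 143. 143. 144.] [212.]
side 1 130 [140. 141. 141. 142. 142. 143. 144. 144.] [212.]
scene [291.5 202.1] [282, 197, 20, 12, 182] exp [292. 202.] on plane [619.9 113.5 142. ]
side [273.9 112.8] [268, 108, 12, 11, 95] exp [276. 112.] on plane [613.4 116.6 142. ]
(array([615.09896771, 115.0699926 , 140.24332003]), np.float64(5.38305728852774))
scene [279.9 271.4] [271, 265, 19, 14, 217] exp [280. 272.] on plane [699.4 114.4  14. ]
side [298.6 136.8] [292, 133, 14, 9, 107] exp [299. 138.] on plane [703.2 116.6  14. ]
(array([701.42055696, 114.7833778 ,  16.25313483]), np.float64(0.08054817324115944))
```

```bash
python3 -m jog '[[[0,0,0.3,0,0,0,0.3],[0,0,0.6,0,0,0,0.3],[0,0,0.6,0,0,0,0.3],[0,0,0.5,0,0,0,0.3],[0,0,0.26,0,0,0,0.3],[0,0,0.1,0,0,0,0.3],[0,0,0.04,0,0,0,0.3],[0,0,0,0,0,0,0.3],[0,0,0,0,0,0,0.3]]]'; python3 -m jog '[[[0,0,0.02,0,0,0,0.3],[0,0,0.02,0,0,0,0.3],[0,0,0,0,0,0,0.3]]]'; python3 tips.py t11|head -1; python3 tricol.py t11 blue 18 619 114|tail -1
```

```text
time: 18.05
tool_pos: [620.1, 113.8, -15.7]
tcp_rot: [180.0, 0.1, 180.0]
ft_force: [-0.4, 0.2, -0.2]
finger_gap: 44.3
time: 18.42
tool_pos: [619.2, 113.7, -18.8]
tcp_rot: [-180.0, -0.0, 180.0]
ft_force: [0.8, -0.4, 0.3]
finger_gap: 44.5
[619.2 113.7 -18.8] gap 44.5 t 18.43
(array([615.93616519, 114.91313122,  18.39509196]), np.float64(5.557398409218942))
```

```bash
python3 -m jog '[[[0,0,0.03,0,0,0,0.3],[0,0,0.02,0,0,0,0.3],[0,0,0,0,0,0,0.3]]]'; python3 -m jog '[[[0,0,0.02,0,0,0,0.3],[0,0,0,0,0,0,0.3]]]'; python3 -m jog '[[[0,0,0.02,0,0,0,0.3],[0,0,0,0,0,0,0.3]]]'
```

```text
time: 18.9
tool_pos: [619.1, 113.7, -21.4]
tcp_rot: [-180.0, -0.0, 180.0]
ft_force: [-0.3, 0.3, -0.3]
finger_gap: 44.4
time: 19.15
tool_pos: [619.2, 113.7, -22.3]
tcp_rot: [-180.0, -0.0, 180.0]
ft_force: [-0.7, 0.7, -0.2]
finger_gap: 44.8
time: 19.4
tool_pos: [619.4, 113.7, -22.4]
tcp_rot: [-180.0, 0.0, 180.0]
ft_force: [-3.6, -0.2, 6.0]
finger_gap: 44.6
```

Contact (6 N). Release and lift, then back to the stack.

```bash
python3 -m jog '[[[0,0,0,0,0,0,0.6],[0,0,0,0,0,0,0.68],[0,0,0,0,0,0,0.68],[0,0,-0.2,0,0,0,0.7],[0,0,-0.6,0,0,0,0.8],[0,0,-0.8,0,0,0,0.9],[0,0,-0.8,0,0,0,0.9],[0,0,-0.4,0,0,0,0.9]]]'; python3 tips.py t12|head -1; python3 tricol.py t12 blue 18 619 114;python3 tricol.py t12 blue 16 701 114|tail -1;python3 tricol.py t12 straw 30 442 132|tail -1
python3 -m jog '[[[0.25,0.03,0,0,0,0,0.9],[0.5,0.05,0,0,0,0,0.9],[0.7,0.07,0,0,0,0,0.9],[0.7,0.07,0,0,0,0,0.9],[0.7,0.07,0,0,0,0,0.9],[0.45,0.05,0,0,0,0,0.9],[0.23,0.03,0,0,0,0,0.9],[0,0,0,0,0,0,0.9],[0,0,0,0,0,0,0.9]]]';python3 look.py wrist w3
python3 - <<'E'
from h import *
z=np.load("pics/w3.npz");c=dict(K=z["K"],extrinsics=z["E"])
for col,h in(("straw",31),("red",16)):
  k,l,st,ce=cv2.connectedComponentsWithStats(mask(z["p"],col,90,40))
  for i in range(1,k):
    if st[i,4]>250: print(col,ce[i].round(1),st[i],plane(c,*ce[i],h).round(1))
E
```

```text
time: 20.4
tool_pos: [621.0, 113.9, 120.6]
tcp_rot: [180.0, 0.3, 180.0]
ft_force: [1.7, -0.7, 0.1]
finger_gap: 77.4
[621.  113.9 120.6] gap 77.4 t 20.4
scene [287.6 245.7] [279, 240, 18, 13, 182] exp [288. 245.] on plane [621.5 113.6  18. ]
side [275.9 150.3] [269, 145, 15, 11, 127] exp [275. 150.] on plane [618.6 111.6  18. ]
(array([619.7377365 , 113.18064787,  16.15972655]), np.float64(0.3605802117530153))
(array([701.42055696, 114.7833778 ,  16.25313483]), np.float64(0.08054817324115944))
(array([444.24184063, 131.26175212,  27.86736821]), np.float64(2.5813790441549935))
time: 21.62
tool_pos: [443.2, 132.2, 116.6]
tcp_rot: [-180.0, -0.0, 180.0]
ft_force: [0.4, -0.2, 0.1]
finger_gap: 76.9
[443.2 132.2 116.6] [-180.   -0.  180.] 21.62
[[0.001, 0.961, 0.275, 372.443], [1.0, -0.001, 0.0, 131.649], [0.0, 0.275, -0.961, 284.579], [0.0, 0.0, 0.0, 1.0]] [257.6 186.9] 314.0930749679886
red ((255.44000244140625, 177.343994140625), 34.82146453857422) 464
straw ((446.5, 139.0), 19.163867950439453) 918
straw ((257.9483642578125, 182.5811767578125), 30.953935623168945) 2905
straw ((424.40765380859375, 371.789794921875), 22.819377899169922) 1051
blue ((242.5, 333.5), 14.714038848876953) 173
straw [446.7 138.3] [427 124  39  31 946] [404.5 283.7  31. ]
straw [257.9 181.9] [ 227  152   62   61 2941] [440.7 131.9  31. ]
straw [424.6 369.3] [ 404  351   44   33 1075] [636.2 299.7  31. ]
red [245.2 158.2] [221 143  71  54 527] [423.4 120.9  16. ]
```

```bash
python3 -m jog '[[[0.03,0,0.6,0,0,0,0.85],[0,0,0.6,0,0,0,0.85],[0,0,0.6,0,0,0,0.85],[0,0,0.4,0,0,0,0.85],[0,0,0.2,0,0,0,0.85],[0,0,0.12,0,0,0,0.85],[0,0,0.04,0,0,0,0.85],[0,0,0,0,0,0,0.85]]]'; python3 -m jog '[[[0,0,0,0,0,0,0.5],[0,0,0,0,0,0,0.5],[0,0,0,0,0,0,0.5],[0,0,0,0,0,0,0.5],[0,0,0,0,0,0,0.5],[0,0,0,0,0,0,0.5]]]'; python3 tips.py t13;python3 tricol.py t13 straw 31 442 133
```

```text
time: 22.68
tool_pos: [441.9, 132.3, -10.6]
tcp_rot: [180.0, 0.1, 180.0]
ft_force: [-1.5, -0.1, 0.3]
finger_gap: 72.5
time: 23.42
tool_pos: [442.1, 132.4, -10.2]
tcp_rot: [180.0, 0.1, 180.0]
ft_force: [-2.0, -0.5, 6.5]
finger_gap: 55.5
[442.1 132.4 -10.2] gap 55.5 t 23.43
scene -1 127 [ 9. 14. 15. 17. 17. 17. 17. 18.] [100.]
scene 1 149 [14. 15. 16. 16. 16. 16. 17. 23.] [96.]
side -1 94 [13. 28. 29. 29. 29. 32. 32. 32.] [98.]
side 1 63 [30. 32. 32. 32. 33. 33. 34. 35.] [71.]
scene [310.1 197.4] [300, 191, 21, 14, 216] exp [311. 197.] on plane [445.9 132.3  31. ]
side [211.6 174.9] [206, 167, 12, 16, 141] exp [215. 173.] on plane [431.9 133.2  31. ]
(array([434.99493384, 133.90597164,  25.38830659]), np.float64(6.716049024530964))
```

```bash
python3 -m jog '[[[0,0,-0.04,0,0,0,0.4],[0,0,-0.1,0,0,0,0.4],[0,0,-0.3,0,0,0,0.4],[0,0,-0.6,0,0,0,0.4],[0,0,-0.6,0,0,0,0.4],[0,0,-0.36,0,0,0,0.4],[0,0,0,0,0,0,0.4]]]' 40 ; python3 tips.py t14|head -1;python3 tricol.py t14 straw 132 442 133;python3 tricol.py t14 red 16 442 131
```

```text
time: 24.4
tool_pos: [442.7, 132.5, 90.7]
tcp_rot: [180.0, 0.2, 180.0]
ft_force: [-0.6, 0.2, -1.6]
finger_gap: 55.4
[442.7 132.5  90.7] gap 55.4 t 24.4
scene [314.1 164.5] [304, 158, 21, 13, 213] exp [315. 163.] on plane [447.6 132.8 132. ]
side [206.3 145.5] [200, 137, 13, 17, 157] exp [210. 143.] on plane [431.  132.1 132. ]
(array([434.3451255 , 133.88558199, 125.96311955]), np.float64(6.489021959075687))
scene [308.9 201.9] [297, 195, 25, 15, 291] exp [309. 201.] on plane [445.6 130.5  16. ]
side [216.9 178.5] [205, 169, 25, 20, 380] exp [216. 178.] on plane [441.7 127.4  16. ]
(array([442.66802592, 129.88255321,  13.43895347]), np.float64(0.7136249554082899))
```

```bash
python3 -m jog '[[[-0.15,0.2,0,0,0,0,0.4],[-0.35,0.45,0,0,0,0,0.4],[-0.4,0.55,0,0,0,0,0.4],[-0.45,0.6,0,0,0,0,0.4],[-0.45,0.6,0,0,0,0,0.4],[-0.4,0.55,0,0,0,0,0.4],[-0.28,0.35,0,0,0,0,0.4],[-0.1,0.14,0,0,0,0,0.4],[0,0,0,0,0,0,0.4],[0,0,0,0,0,0,0.4]]]' ; python3 tips.py t15|head -1;python3 tricol.py t15 straw 128 571 304;python3 tricol.py t15 straw 14 652 311
```

```text
time: 25.75
tool_pos: [569.8, 303.6, 88.4]
tcp_rot: [-180.0, -0.1, 180.0]
ft_force: [0.1, -0.0, -0.4]
finger_gap: 54.9
[569.8 303.6  88.4] gap 54.9 t 25.75
scene [383.8 210.6] [371, 203, 26, 16, 313] exp [384. 210.] on plane [572.5 303.5 128. ]
side [213.1  88.5] [207, 83, 12, 12, 112] exp [216.  88.] on plane [562.2 306.6 128. ]
(array([564.39321005, 306.29682337, 124.6288938 ]), np.float64(6.178319559027428))
scene [375.1 275. ] [363, 266, 25, 19, 365] exp [375. 276.] on plane [650.4 311.   14. ]
side [242.3 108.4] [234, 103, 18, 12, 163] exp [242. 109.] on plane [654.4 313.1  14. ]
(array([652.73525045, 310.67156779,  16.32929837]), np.float64(0.02593548320288344))
```

```bash
python3 -m jog '[[[0,0,0.3,0,0,0,0.4],[0,0,0.5,0,0,0,0.4],[0,0,0.5,0,0,0,0.4],[0,0,0.4,0,0,0,0.4],[0,0,0.25,0,0,0,0.4],[0,0,0.12,0,0,0,0.4],[0,0,0.05,0,0,0,0.4],[0,0,0,0,0,0,0.4],[0,0,0,0,0,0,0.4]]]'; python3 -m jog '[[[0,0,0.03,0,0,0,0.4],[0,0,0.02,0,0,0,0.4],[0,0,0,0,0,0,0.4]]]'; python3 -m jog '[[[0,0,0.02,0,0,0,0.4],[0,0,0,0,0,0,0.4]]]'
```

```text
time: 26.98
tool_pos: [571.0, 304.5, -16.3]
tcp_rot: [180.0, 0.1, 180.0]
ft_force: [-0.1, -0.2, -0.2]
finger_gap: 55.3
time: 27.35
tool_pos: [570.2, 304.2, -19.8]
tcp_rot: [-180.0, -0.0, 180.0]
ft_force: [0.2, 0.0, -0.5]
finger_gap: 55.4
time: 27.6
tool_pos: [570.3, 304.2, -20.8]
tcp_rot: [-180.0, -0.0, 180.0]
ft_force: [-0.1, 0.5, 0.3]
finger_gap: 55.3
```

```bash
python3 -m jog '[[[0,0,0.02,0,0,0,0.4],[0,0,0,0,0,0,0.4]]]'; python3 -m jog '[[[0,0,0.015,0,0,0,0.4],[0,0,0,0,0,0,0.4]]]'
```

```text
time: 27.85
tool_pos: [570.3, 304.2, -21.8]
tcp_rot: [-180.0, -0.0, 180.0]
ft_force: [0.3, -0.6, -0.2]
finger_gap: 55.1
time: 28.1
tool_pos: [570.5, 304.3, -21.9]
tcp_rot: [180.0, 0.0, 180.0]
ft_force: [-1.7, -0.9, 4.2]
finger_gap: 55.1
```

```bash
python3 -m jog '[[[0,0,0,0,0,0,0.7],[0,0,0,0,0,0,0.78],[0,0,0,0,0,0,0.8],[0,0,-0.2,0,0,0,0.8],[0,0,-0.6,0,0,0,0.9],[0,0,-0.8,0,0,0,0.98],[0,0,-0.8,0,0,0,0.98],[0,0,-0.4,0,0,0,0.98]]]'; python3 tips.py t16|head -1; python3 tricol.py t16 straw 18 571 304;python3 tricol.py t16 straw 16 652 311|tail -1
python3 -m jog '[[[0.15,-0.2,0,0,0,0,0.98],[0.35,-0.46,0,0,0,0,0.98],[0.41,-0.55,0,0,0,0,0.98],[0.45,-0.6,0,0,0,0,0.98],[0.45,-0.6,0,0,0,0,0.98],[0.4,-0.55,0,0,0,0,0.98],[0.28,-0.36,0,0,0,0,0.98],[0.1,-0.14,0,0,0,0,0.98],[0,0,0,0,0,0,0.98],[0,0,0,0,0,0,0.98]]]';python3 look.py wrist w4|head -1
python3 - <<'E'
from h import *
z=np.load("pics/w4.npz");c=dict(K=z["K"],extrinsics=z["E"])
for col,h in(("red",16),):
  k,l,st,ce=cv2.connectedComponentsWithStats(mask(z["p"],col,90,40))
  for i in range(1,k):
    if st[i,4]>250: print(col,ce[i].round(1),st[i],plane(c,*ce[i],h).round(1))
E
```

```text
time: 29.1
tool_pos: [571.9, 304.9, 121.4]
tcp_rot: [179.9, 0.3, 180.0]
ft_force: [0.1, 0.7, -0.2]
finger_gap: 83.6
[571.9 304.9 121.4] gap 83.6 t 29.1
scene [374.6 248.7] [363, 241, 24, 17, 308] exp [375. 248.] on plane [573.6 304.1  18. ]
side [220.8 120.7] [212, 115, 19, 12, 181] exp [221. 120.] on plane [570.9 302.5  18. ]
(array([571.88449119, 304.2515875 ,  16.39785836]), np.float64(0.06006214187872053))
(array([652.76763277, 310.65244159,  16.34171106]), np.float64(0.06943144290253701))
time: 30.45
tool_pos: [441.0, 131.6, 117.3]
tcp_rot: [180.0, -0.0, 180.0]
ft_force: [0.4, 0.5, -0.6]
finger_gap: 83.7
[441.  131.6 117.3] [180.  -0. 180.] 30.45
red [256.5 179.6] [ 222  146   70   68 3772] [440.4 130.1  16. ]
```

```bash
python3 -m jog '[[[0,-0.03,0.6,0,0,0,1],[0,0,0.6,0,0,0,1],[0,0,0.6,0,0,0,1],[0,0,0.5,0,0,0,1],[0,0,0.25,0,0,0,1],[0,0,0.15,0,0,0,1],[0,0,0.1,0,0,0,1],[0,0,0.05,0,0,0,1],[0,0,0,0,0,0,1]]]'; python3 -m jog '[[[0,0,0,0,0,0,0.6],[0,0,0,0,0,0,0.6],[0,0,0,0,0,0,0.6],[0,0,0,0,0,0,0.6],[0,0,0,0,0,0,0.6],[0,0,0,0,0,0,0.6]]]'; python3 tips.py t17;python3 tricol.py t17 red 16 441 130
```

```text
time: 31.62
tool_pos: [441.2, 129.8, -24.5]
tcp_rot: [180.0, 0.0, 180.0]
ft_force: [0.8, 0.1, 0.4]
finger_gap: 85.2
time: 32.38
tool_pos: [441.5, 129.9, -23.9]
tcp_rot: [180.0, 0.1, 180.0]
ft_force: [-1.4, -0.7, 6.4]
finger_gap: 65.7
[441.5 129.9 -23.9] gap 65.7 t 32.38
scene -1 120 [10. 15. 16. 17. 17. 18. 19. 20.] [83.]
scene 1 142 [ 8. 15. 16. 16. 16. 17. 19. 19.] [85.]
side -1 86 [18. 20. 21. 21. 22. 22. 22. 22.] [84.]
side 1 67 [15. 16. 19. 19. 19. 21. 21. 21.] [58.]
scene [308.6 201.9] [297, 195, 25, 15, 290] exp [309. 201.] on plane [446.  129.9  16. ]
side [212.3 180.1] [205, 171, 15, 18, 197] exp [216. 178.] on plane [429.8 130.1  16. ]
(array([433.39613585, 131.50708521,   9.09773302]), np.float64(7.301478786700945))
```

```bash
python3 -m jog '[[[0,0,0,0,0,0,0.5],[0,0,-0.04,0,0,0,0.5],[0,0,-0.1,0,0,0,0.5],[0,0,-0.3,0,0,0,0.5],[0,0,-0.5,0,0,0,0.5],[0,0,-0.5,0,0,0,0.5],[0,0,-0.36,0,0,0,0.5],[0,0,0,0,0,0,0.5]]]' 50 ; python3 tips.py t18|head -1;python3 tricol.py t18 red 108 441 130
```

```text
time: 33.48
tool_pos: [442.6, 130.1, 67.6]
tcp_rot: [180.0, 0.3, 180.0]
ft_force: [-0.1, 0.3, -0.5]
finger_gap: 65.3
[442.6 130.1  67.6] gap 65.3 t 33.48
scene [312.1 172.7] [299, 166, 27, 15, 294] exp [313. 171.] on plane [448.2 130.2 108. ]
side [207.7 154. ] [200, 145, 16, 18, 224] exp [212. 152.] on plane [429.4 129.3 108. ]
(array([433.3193813 , 131.46490171, 100.85539815]), np.float64(7.330825492808623))
```

```bash
python3 -m jog '[[[-0.17,-0.21,0,0,0,0,0.5],[-0.35,-0.43,0,0,0,0,0.5],[-0.48,-0.6,0,0,0,0,0.5],[-0.55,-0.68,0,0,0,0,0.5],[-0.55,-0.68,0,0,0,0,0.5],[-0.55,-0.68,0,0,0,0,0.5],[-0.48,-0.6,0,0,0,0,0.5],[-0.35,-0.43,0,0,0,0,0.5],[-0.24,-0.3,0,0,0,0,0.5],[0,0,0,0,0,0,0.5],[0,0,0,0,0,0,0.5]]]' ; python3 tips.py t19|head -1;python3 tricol.py t19 red 106 628 -101;python3 tricol.py t19 red 16 709 -110
```

```text
time: 34.95
tool_pos: [625.8, -100.7, 64.0]
tcp_rot: [180.0, -0.1, 180.0]
ft_force: [-0.8, 0.4, -0.5]
finger_gap: 65.1
[ 625.8 -100.7   64. ] gap 65.1 t 34.95
scene [195.  200.9] [181, 193, 27, 18, 374] exp [195. 199.] on plane [633.9 -99.7 106. ]
side [339.2 174.7] [327, 165, 25, 21, 423] exp [341. 173.] on plane [ 621.3 -100.8  106. ]
(array([ 626.27541468, -100.40366027,  100.82747938]), np.float64(5.154298424805594))
scene [179.9 251.6] [166, 242, 29, 21, 461] exp [180. 252.] on plane [ 707.9 -111.5   16. ]
side [365.  186.7] [352, 177, 24, 18, 265] exp [362. 185.] on plane [ 710.3 -118.7   16. ]
(array([ 709.12950021, -115.12463537,   15.28240936]), np.float64(7.499595989732677))
```

```bash
python3 -m jog '[[[0,0,0.25,0,0,0,0.5],[0,0,0.4,0,0,0,0.5],[0,0,0.4,0,0,0,0.5],[0,0,0.25,0,0,0,0.5],[0,0,0.15,0,0,0,0.5],[0,0,0.1,0,0,0,0.5],[0,0,0.03,0,0,0,0.5],[0,0,0,0,0,0,0.5],[0,0,0,0,0,0,0.5]]]'; python3 -m jog '[[[0,0,0.03,0,0,0,0.5],[0,0,0,0,0,0,0.5]]]'; python3 -m jog '[[[0,0,0.02,0,0,0,0.5],[0,0,0,0,0,0,0.5]]]'; python3 -m jog '[[[0,0,0.02,0,0,0,0.5],[0,0,0,0,0,0,0.5]]]'
```

```text
time: 36.17
tool_pos: [627.2, -100.9, -13.3]
tcp_rot: [-180.0, 0.1, 180.0]
ft_force: [-0.0, -0.3, 0.5]
finger_gap: 65.7
time: 36.42
tool_pos: [626.7, -100.8, -15.5]
tcp_rot: [180.0, -0.0, 180.0]
ft_force: [-0.2, 0.3, -0.2]
finger_gap: 65.5
time: 36.67
tool_pos: [626.6, -100.8, -16.6]
tcp_rot: [180.0, -0.0, 180.0]
ft_force: [0.3, 0.1, -0.2]
finger_gap: 65.1
time: 36.92
tool_pos: [626.7, -100.8, -17.5]
tcp_rot: [180.0, -0.0, 180.0]
ft_force: [-0.9, -0.7, -0.1]
finger_gap: 65.2
```

```bash
python3 -m jog '[[[0,0,0.02,0,0,0,0.5],[0,0,0,0,0,0,0.5]]]'; python3 -m jog '[[[0,0,0.02,0,0,0,0.5],[0,0,0,0,0,0,0.5]]]'; python3 -m jog '[[[0,0,0.015,0,0,0,0.5],[0,0,0,0,0,0,0.5]]]'
```

```text
time: 37.17
tool_pos: [626.6, -100.8, -18.6]
tcp_rot: [180.0, -0.0, 180.0]
ft_force: [-1.0, -0.4, -0.4]
finger_gap: 65.1
time: 37.42
tool_pos: [626.6, -100.8, -19.5]
tcp_rot: [180.0, -0.0, 180.0]
ft_force: [0.3, 0.1, -0.2]
finger_gap: 65.4
time: 37.67
tool_pos: [626.9, -100.8, -19.7]
tcp_rot: [-180.0, 0.0, 180.0]
ft_force: [-2.0, 0.2, 5.0]
finger_gap: 65.1
```

Contact again. Release, lift, retreat, and check everything.

```bash
python3 -m jog '[[[0,0,0,0,0,0,0.8],[0,0,0,0,0,0,0.9],[0,0,0,0,0,0,0.9],[0,0,-0.2,0,0,0,0.9],[0,0,-0.6,0,0,0,0.9],[0,0,-0.8,0,0,0,0.9],[0,0,-0.8,0,0,0,0.9],[0,0,-0.8,0,0,0,0.9],[0.5,0,-0.5,0,0,0,0.9],[0.8,0,0,0,0,0,0.9],[0.8,0,0,0,0,0,0.9],[0.5,0,0,0,0,0,0.9]]]'; python3 tips.py t20|head -1
for a in "red 20 627 -101" "red 18 709 -110" "straw 18 571 304" "straw 17 653 311" "blue 17 620 114" "blue 17 701 115" "green 15 562 -305" "green 15 644 -299"; do echo $a; python3 tricol.py t20 $a|tail -1; done
python3 -c "
import cv2,numpy as np
a=cv2.imread('pics/t20scene.png')[170:310,70:420];cv2.imwrite('pics/fin.png',cv2.resize(a,(800,320)))"
```

```text
time: 39.17
tool_pos: [495.4, -100.7, 165.7]
tcp_rot: [-180.0, 0.0, 180.0]
ft_force: [-0.5, -0.5, -0.2]
finger_gap: 76.8
[ 495.4 -100.7  165.7] gap 76.8 t 39.17
red 20 627 -101
(array([ 629.26486565, -101.54725047,   17.48183823]), np.float64(0.43163738870681584))
red 18 709 -110
(array([ 709.10527726, -110.48718714,   16.91593773]), np.float64(0.4637912834653323))
straw 18 571 304
(array([572.13260438, 304.17538329,  16.36144516]), np.float64(0.08379026069174254))
straw 17 653 311
(array([652.50511754, 310.63692287,  16.22079835]), np.float64(0.3997996441040275))
blue 17 620 114
(array([616.62465001, 115.34672686,  14.6395488 ]), np.float64(5.717078131872303))
blue 17 701 115
(array([647.40825499, 125.03014638, -24.04708427]), np.float64(44.75358960407663))
green 15 562 -305
(array([ 561.97013594, -305.52482348,   14.47633733]), np.float64(0.7380153162290739))
green 15 644 -299
(array([ 644.17706993, -298.73426756,   14.16540303]), np.float64(0.16009255620784077))
```

View pics/fin.png

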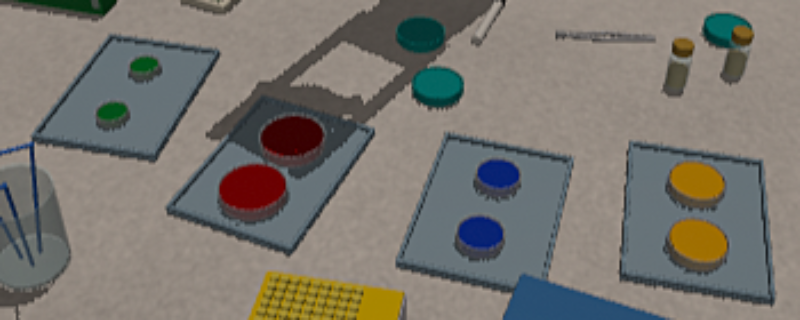

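All four plates lie flat beside their duplicates: green (145,66), red (291,138), blue (498,177) and straw (697,184). The blue side-view reading is off only because the arm blocks that camera. The scene view and the earlier reading are fine.

```bash
python3 -c "
from bench import job,telemetry
print(job.hand_in());print(telemetry.sense()['time'])"
```

```text
the job is handed in; nothing more can be done
None
the job is handed in; nothing more can be done
```

I took the stack apart from the top (green, blue, straw, red) and set each plate flat on the free floor of the tray holding its duplicate. The job was handed in with the robot clock at about 39 s of the 96 s allowed.

- **Placing:** I stepped each plate down until it touched the tray floor. The forces read at touchdown were about 4–7 N, and the plates were released before lifting away.
- **Positions:** The placed plates ended about 80–82 mm from their duplicates, against 82 mm intended.
- **Duplicates:** Red, straw and green duplicates read within 1 mm of their starting positions in the last two-view check.
- **Check that failed:** The last two-view reading of the two blue plates was no good, because the arm blocked the side camera. A clear two-view reading taken just after the blue plate was released was good, and the final scene picture shows both blue plates in place.
- **Disagreement with the text:** The visible fingertips measured about 30 mm above the reported TCP at these openings, more than the text implies. I set the grasp heights from camera measurements and contact force instead.
- **Look-alikes:** I did not touch the turquoise discs.

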